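# Lock the cell tray onto its dock with the cam lever

## Robot

A 6-joint arm with a two-finger parallel gripper is mounted at the origin on a cart in front of the work surface, level with it; the furniture and walls round the work are solid. World frame = base frame: x ahead of the robot, y to its left, z up, the work surface at z = 0. Lengths are in m, angles in rad, forces in N, time in s.
With the tool pointing down it reaches from about 0.275 to 0.75 m from the base axis. Payload 10.2 kg.
Tool frame: the origin (TCP) lies on the centre line of the jaws, within the pads' length; the fingertips stand 14 mm ahead of it and the grasp point (between the pads) lies 5 mm behind it; z points along the fingers, y is the direction in which the jaws open and shut (so a half turn about z gives the same grasp; the last joint's range is limited). The gripper opens to 85 mm and grips with 20 to 120 N. Pads are 22 mm wide; open, the fingers measure 114 mm over their backs; the gripper's body (76 mm by 85 mm) begins 54 mm behind the grasp point. The pads swing forward as they close: fully open they stand 13 mm farther back than shut.
Start: joints at [0.945, 0.313, 1.498, -0, 1.331, -0.223], TCP at [0.206, 0.483, 0.245] pointing down, gripper open.
Joint ranges: [-2.94, 2.94], [-0.97, 2.17], [0.19, 2.56], [-1.23, 4.37], [0.02, 3.11], [-2.88, 2.88]. Speed limits (rad/s): [2.39, 2.39, 3.01, 3.14, 3.14, 3.14].

## Interface

Orientations are given as a 3x3 rotation matrix whose columns are the frame's x, y, z axes.
In Python, from workcell import monitor, imaging, order gives the robot as it stands.
- The arm moves only by the tool send_rows, never from a script. Its argument "motion" is text: rows parted by semicolons, each of 7 numbers parted by spaces: the opening, from -1 (shut) to 1 (fully open), so that 0 is half open, then the shift along the tool's x, y, z in m, then the turn, a rotation vector about the tool's x, y, z in degrees. In form: gripper dx dy dz rx ry rz; .... A call has 1 to 8 rows; each row is the pose to reach, as a shift and turn from the pose measured when the call began, along the tool's axes at that moment; what a row does not reach only later rows make up. A row lasts 1/12 s, in which the tool goes at most 41.7 mm and 7.16 degrees, less where a joint would pass 70% of its speed; a pose out of reach is approached as far as the arm can. A call with a gripper value outside its range is refused whole. The fingers move at their own pace and stop on an object; "grip_force" is the grip in N (left out, the last holds). Time passes only in rows, so rows that repeat a pose let the fingers close. It gives the time, the measured TCP pose, the force and the opening at its end, in the units of the state.
- monitor.state(): the state, without advancing time (a new reading comes with each control period).
- imaging.snapshot(name): name is "scene" or "side" or "wrist"; returns the picture (480x640x3 uint8, blue, green, red); there is no depth.
- imaging.camera_model(name): a dict with "intrinsics" (3x3 intrinsics, pixels), "rvec" (rotation vector, rad) and "tvec" (3), from world to camera coordinates, as OpenCV has them. Camera axes: x right, y down, z forward; pixel columns grow to the right and rows downward; lengths in m; the calibration is good to about 2 mm. A picture is of the moment at which its call begins: read the wrist's pose just before it. camera_model takes no time and is no camera call; for the wrist camera it gives the pose at the moment of the call.
- order.job_done(): hands the job in, once; it reports no verdict.
The state is a dict: "t": time; "joint_pos": joint angles; "joint_velocities": joint speeds; "joint_torque": joint torques, N m; "position": TCP position; "tool_rot": TCP orientation; "force": force on the tool from outside, world axes, zero at the start; "ft_torque": the same for the moment, N m; "gripper_width": finger opening in m.
Only numpy, scipy, OpenCV 4.12 (cv2) and the standard library are available. Lean on these libraries where they do the work, as an engineer would, in place of code of your own. Each camera call takes 0.05 s, during which the arm holds its last target.

## Task

Push the white cell tray along its rails until the head of its stud is inside the open cam, against the two sprung plungers. Then push the cam's black lever counter-clockwise (seen from above) as far as it goes, so that the curved slot draws the tray tight against the two stop blocks; leave the tray locked, and leave the bottle and the beaker where they stand.

Things in the scene. Friction and masses are not known exactly. Their poses are not given: they have to be found in the camera images.
- dock: Grey fixed deck on the bench, 152 (x) x 360 (y) x 30 mm high. Origin on the bench at mid-width; the deck runs from y = -190 to +170 mm; z up. The tray slides on it toward -y between two aluminium rails (12 mm high, inner faces 124 mm apart, y = -50 to +165 mm). The cam stands at x = 0, y = -120 mm. Position and yaw vary.
- stop_face (a point): Point midway between the two stop blocks, in the plane of their faces (dock y = -60 mm), 52 mm above the bench; axes as the dock's. The blocks are 22 mm wide, 36 mm high, at dock x = -46 and +46 mm. From each a sprung plunger sticks out 10 mm toward the tray; together they push back with 5 N when first touched, 14 N when the tray is tight on the blocks.
- cam_axis (a point): Point on the cam's upright axis, 82 mm above the bench (height of the lever grip's middle); axes as the dock's. The cam is an open-topped aluminium spiral rim about 100 mm across; a gap in the rim faces the tray when open, and a slot half-way up the rim lets the stud's shaft pass.
- cam (a joint): Turn of cam and lever, rad, growing counter-clockwise from above: 0 open, 1.95 end of travel. The stud's head can enter below 0.15; the rim catches it at about 0.4, draws it in until 1.75, then only holds it. No return spring, stays where left; takes up to about 15 N at the grip near the end. The lever points 200 degrees round from the dock's +x at 0, 312 degrees at the end.
- lever_grip (a point): Middle of the lever's black grip, 85 mm from the cam's axis, 82 mm above the bench; axes are the dock's turned by the joint. The grip is a bar along the lever, from 48 to 120 mm from the axis, 18 mm wide, underside 71 mm and top 93 mm above the bench. It turns with the joint.
- tray_front (a point): Middle of the tray's front face, which meets the stop blocks, 52 mm above the bench; axes as the dock's. Loose white open box 120 (x) x 140 (y) x 40 mm on the deck, top edge 70 mm above the bench, with a black case fixed in it (top 75 mm above the bench), about 0.35 kg in all. Tight: this point is level with stop_face along the dock's y.
- tray_end (a point): Middle of the outside of the tray's other end wall, 140 mm from tray_front along the dock's +y, 52 mm above the bench: the face to push on, toward the dock's -y. The deck goes on behind it.
- stud_head (a point): Centre of the stud's head: a steel upright drum, 16 mm diameter, 31 mm high, 38 mm ahead of tray_front along the dock's -y, 52 mm above the bench, on a level shaft of 9 mm diameter. It is inside the cam when the tray touches the plungers.
- bottle_mid (a point): Centre, half-way up, of the white reagent bottle with a blue cap, 56 mm diameter, 102 mm high, standing behind the dock: leave it alone.
- beaker_mid (a point): Centre, half-way up, of the small clear beaker, 55 mm diameter, 68 mm high, standing behind the dock: leave it alone.
Not all that is in view belongs to the job. Of the things that look like the part that bears tray_front, the smaller one is meant.

How it is judged:
On the way, in this order (a step that is already met when the one before it is completed fails the run):
1. the tray is pushed in until the stud's head is inside the still open cam (y of tray_front in the frame of stop_face below 0.0125 m and value of joint cam below 0.4 rad), for 0.1 s.
2. the cam is turned to its end and the tray is drawn onto the stops (value of joint cam above 1.75 rad and y of tray_front in the frame of stop_face below 0.002 m), for 0.2 s.
At the end, for the whole second after the job is handed in: The cam reads more than 1.75 rad, the tray's front face is within 2 mm of the stop blocks, and the cam is at rest (all of step 2 and velocity of joint cam between -0.05 and 0.05 rad/s); the robot touches nothing.
It fails at once if the bottle is moved more than 25 mm (distance of bottle_mid from where it was at the start of the episode above 0.025 m).
It fails at once if the beaker is moved more than 25 mm (distance of beaker_mid from where it was at the start of the episode above 0.025 m).
It also fails if it takes over 50 s, if anything falls off the work surface, if the arm or the gripper's body presses on something with over 40 N, if the wrist force passes 120 N, or if a joint passes its speed limit or range.

## Working session

There is one attempt and no reset: what is moved stays moved. The work goes in short steps, Python scripts to look and compute and a tool call to move; the robot and the scene stay as the last step left them, time stands still between calls to the robot, and variables do not carry over. Pictures are saved under pics/ and viewed, and the job is handed in when it is done.

Besides the shell and the picture viewer there is one more tool, called after "Request:" as name(argument=value, ...) on one line, values as JSON. send_rows: Moves the arm, as the interface text tells. Its arguments: {"type":"object","properties":{"motion":{"type":"string"},"grip_force":{"type":"number"}},"required":["motion"]}

```bash
mkdir -p pics; ls; python3 - <<'E'
from workcell import monitor, imaging
import cv2
s=monitor.state()
for k,v in s.items(): print(k,v)
for n in ["scene","side","wrist"]:
    cv2.imwrite(f"pics/{n}0.png",imaging.snapshot(n)); print(n,imaging.camera_model(n))
E
```

```text
pics
t 0.0
joint_pos [ 9.44621179e-01  3.13435645e-01  1.49843474e+00  2.03311022e-05
  1.33101760e+00 -2.23387398e-01]
joint_velocities [-0.00050443  0.0006768   0.00139318 -0.00147326 -0.00072031 -0.00073927]
joint_torque [ 1.36968396e-03 -4.12268436e+01 -2.59742242e+01 -1.06070393e-04
  4.07300729e-03  4.25013070e-05]
position [0.20564695 0.48278374 0.2447433 ]
tool_rot [[-9.19969799e-01  3.91988479e-01 -7.75133658e-04]
 [ 3.91989126e-01  9.19969265e-01 -1.03800377e-03]
 [ 3.06213624e-04 -1.25877608e-03 -9.99999161e-01]]
force [-0.37250124 -0.66097535 -0.46013971]
ft_torque [-0.00514369  0.0229478   0.05190205]
gripper_width 0.08557461860100553
scene {'intrinsics': array([[462.263327  ,   0.        , 323.15438843],
       [  0.        , 462.263327  , 239.13876186],
       [  0.        ,   0.        ,   1.        ]]), 'rvec': array([ 2.26691152, -0.57730352,  0.23447527]), 'tvec': array([-0.45819519,  0.31147045,  0.64636849])}
side {'intrinsics': array([[500.93577042,   0.        , 313.40721292],
       [  0.        , 500.93577042, 237.24645058],
       [  0.        ,   0.        ,   1.        ]]), 'rvec': array([ 2.01672602,  0.1260137 , -0.1147686 ]), 'tvec': array([-0.58829807,  0.0938071 ,  0.8769363 ])}
wrist {'intrinsics': array([[389.98653381,   0.        , 319.11213692],
       [  0.        , 389.98653381, 241.80002504],
       [  0.        ,   0.        ,   1.        ]]), 'rvec': array([-2.38740395, -1.57758094, -0.25629782]), 'tvec': array([-0.52441126, -0.04004439,  0.38030562])}
```

View pics/scene0.png

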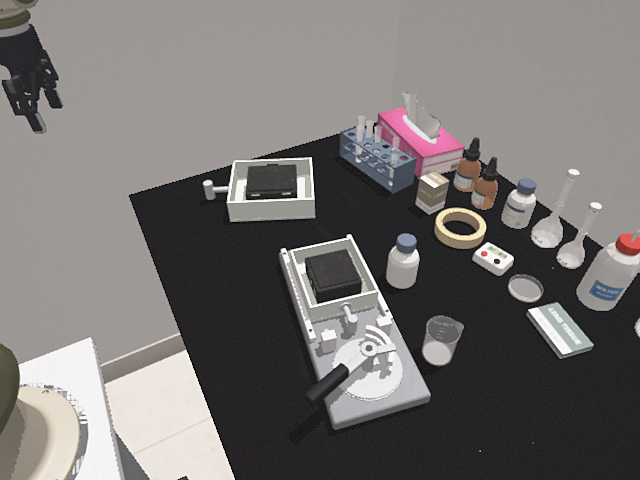

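View pics/side0.png

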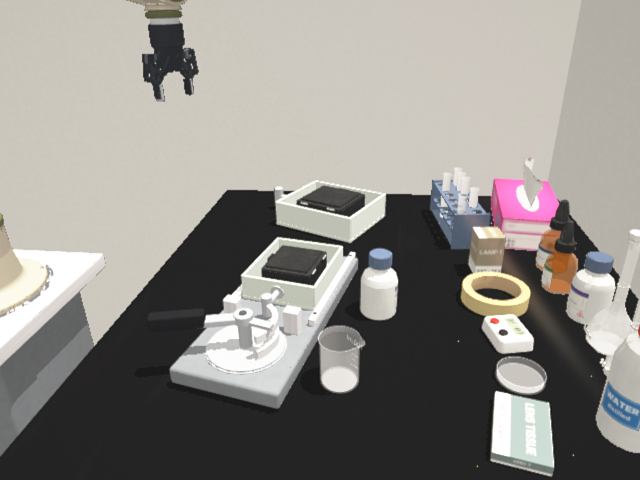

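View pics/wrist0.png

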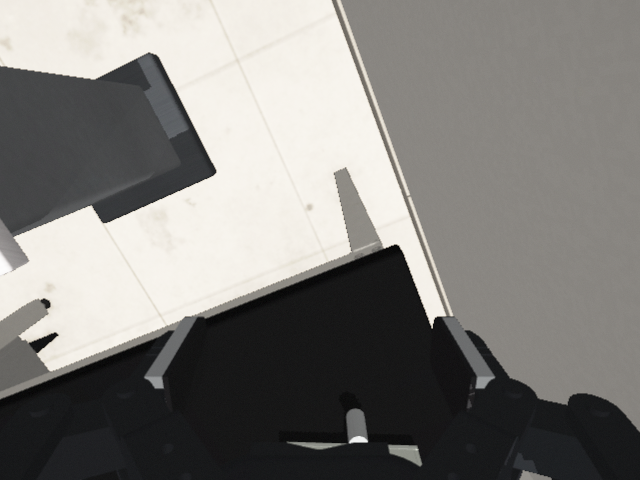

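The candidates are two white trays. The one at scene (271,189) / side (332,208) lies loose on the bench. The one at scene (328,278) / side (295,272) sits between the rails with its stud towards the cam. I'll confirm which is meant in enlarged crops.

```bash
python3 - <<'E'
import cv2
a=cv2.imread("pics/scene0.png");b=cv2.imread("pics/side0.png")
cv2.imwrite("pics/sc_crop.png",cv2.resize(a[225:425,260:440],None,fx=3,fy=3,interpolation=cv2.INTER_CUBIC))
cv2.imwrite("pics/si_crop.png",cv2.resize(b[230:400,140:370],None,fx=3.4,fy=3.4,interpolation=cv2.INTER_CUBIC))
E
```

```text
(no output)
```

View pics/sc_crop.png

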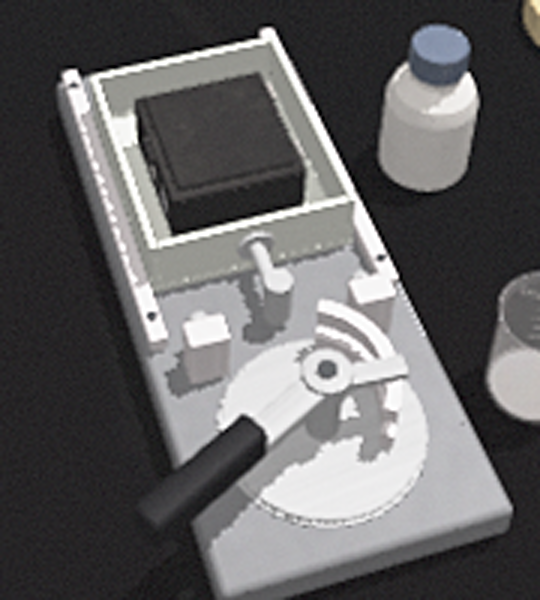

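View pics/si_crop.png

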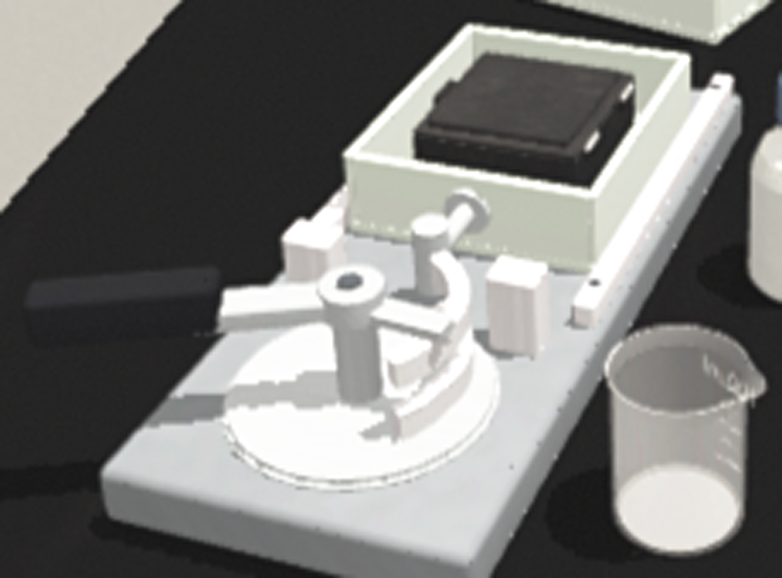

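The smaller tray is confirmed: it is the one on the deck between the rails, with its stud facing the cam's gap. Next I measure its rim corners, the hub, the stud head, the grip and the deck edges.

```bash
cat > h.py <<'E'
import cv2,numpy as np
from workcell import imaging
def cam(n):
    m=imaging.camera_model(n);return np.array(m["intrinsics"]),np.array(m["rvec"]).ravel(),np.array(m["tvec"]).ravel()
def ray(n,p):
    K,r,t=cam(n);R=cv2.Rodrigues(r)[0];d=R.T@np.linalg.inv(K)@np.array([p[0],p[1],1.]);return -R.T@t,d/np.linalg.norm(d)
def plane(n,p,z):
    c,d=ray(n,p);return c+d*(z-c[2])/d[2]
def tri(p,q,n="scene",m="side"):
    def P(n):
        K,r,t=cam(n);return K@np.c_[cv2.Rodrigues(r)[0],t]
    X=cv2.triangulatePoints(P(n),P(m),np.array(p,float).reshape(2,1),np.array(q,float).reshape(2,1)).ravel();return X[:3]/X[3]
def proj(n,X):
    K,r,t=cam(n);return cv2.projectPoints(np.array(X,float).reshape(-1,3),r,t,K,None)[0].reshape(-1,2)
E
python3 - <<'E'
from h import *
np.set_printoptions(precision=4,suppress=True)
sc=lambda x,y:(260+x/3,225+y/3); si=lambda x,y:(140+x/3.4,230+y/3.4)
print("hub",tri(sc(326,370),si(351,282)))
print("stud top",tri(sc(279,278),si(432,227)))
S=[plane("scene",sc(*p),.07) for p in [(90,78),(270,40),(357,206),(158,247)]]
D=[plane("side",si(*p),.07) for p in [(347,157),(470,26),(690,58),(598,190)]] # FL,BL,BR,FR
print("scene BL BR FR FL");
for i in range(4): print(S[i],np.linalg.norm(S[i]-S[(i+1)%4]))
D=[D[1],D[2],D[3],D[0]]
for i in range(4): print(D[i],np.linalg.norm(D[i]-D[(i+1)%4]))
for p,q in [((158,247),(347,157)),((357,206),(598,190)),((90,78),(470,26)),((270,40),(690,58))]: print("tri",tri(sc(*p),si(*q)))
# deck front top corners z=.03
print("deck", plane("scene",sc(222,588),.03),plane("scene",sc(510,510),.03),plane("side",si(105,475),.03))
print("deck back",plane("scene",sc(60,85),.03))
print("grip end top",[plane("scene",sc(*p),.093) for p in [(140,508),(158,524),(265,420),(240,410)]])
print("bottle cap",plane("scene",sc(441,45),.102),"beaker",plane("side",si(680,370),.068))
E
```

```text
hub [ 0.5238 -0.1371  0.0829]
stud top [ 0.5389 -0.0681  0.0654]
scene BL BR FR FL
[0.5136 0.1135 0.07  ] 0.1156922250204948
[0.6268 0.0894 0.07  ] 0.14146616877544435
[ 0.6003 -0.0495  0.07  ] 0.1134357701093178
[ 0.4903 -0.0218  0.07  ] 0.1372233010199605
[0.5175 0.1153 0.07  ] 0.11889437412551128
[0.6335 0.0891 0.07  ] 0.1312370593886925
[ 0.6053 -0.0391  0.07  ] 0.11657963237045856
[ 0.49   -0.0221  0.07  ] 0.14014084457183973
tri [ 0.4901 -0.022   0.0701]
tri [ 0.6039 -0.0462  0.0709]
tri [0.516  0.1176 0.0676]
tri [0.6318 0.0963 0.0647]
deck [ 0.4373 -0.1875  0.03  ] [ 0.5805 -0.2208  0.03  ] [ 0.4409 -0.1929  0.03  ]
deck back [0.509  0.1546 0.03  ]
grip end top [array([ 0.4084, -0.1639,  0.093 ]), array([ 0.4119, -0.1744,  0.093 ]), array([ 0.4795, -0.1525,  0.093 ]), array([ 0.4719, -0.1423,  0.093 ])]
bottle cap [0.6944 0.0082 0.102 ] beaker [ 0.6515 -0.1571  0.068 ]
```

```bash
cat >> h.py <<'E'
from workcell import monitor
from scipy.spatial.transform import Rotation as Ro
np.set_printoptions(precision=4,suppress=True)
YAW=np.radians(-11.7);hub=np.array([.5238,-.1371,0]);ex=np.array([np.cos(YAW),np.sin(YAW),0]);ey=np.array([-ex[1],ex[0],0])
def dock(x,y,z): return hub+ex*x+ey*y+np.array([0,0,z])   # x,y relative to cam axis
def go(pos,yaw):
    "shift mm & rotvec deg in tool axes; yaw = world deg of tool y, z down"
    s=monitor.state();R=s["tool_rot"];a=np.radians(yaw)
    y=np.array([np.cos(a),np.sin(a),0]);z=np.array([0,0,-1.]);T=np.c_[np.cross(y,z),y,z]
    print("shift",R.T@(np.array(pos)-s["position"]),"rot",Ro.from_matrix(R.T@T).as_rotvec(degrees=True),"t",s["t"],"F",s["force"],"pos",s["position"])
E
python3 - <<'E'
from h import *
print("big tray rim",[plane("scene",p,.05) for p in [(315,198),(230,202),(209,183)]],[plane("scene",p,0) for p in [(315,217),(230,220)]])
go(dock(0,.285,.20),-11.7)
go(dock(0,.285,.06),-11.7)
E
```

```text
big tray rim [array([0.637 , 0.2521, 0.05  ]), array([0.4727, 0.3279, 0.05  ]), array([0.4549, 0.4151, 0.05  ])] [array([0.6341, 0.249 , 0.    ]), array([0.4659, 0.3308, 0.    ])]
shift [-0.4794 -0.1662  0.0449] rot [-0.0559  0.0267 78.6216] t 0.15 F [-0.2935  0.3174  0.4578] pos [0.2057 0.4828 0.2449]
shift [-0.4795 -0.1661  0.1849] rot [-0.0559  0.0267 78.6216] t 0.15 F [-0.2935  0.3174  0.4578] pos [0.2057 0.4828 0.2449]
```

Request:
send_rows(motion="-1 -0.04 -0.013 0 0 0 7; -1 -0.08 -0.027 0 0 0 14; -1 -0.12 -0.041 0 0 0 21; -1 -0.16 -0.055 0 0 0 28; -1 -0.2 -0.069 0 0 0 35; -1 -0.24 -0.083 0 0 0 42; -1 -0.28 -0.097 0 0 0 49; -1 -0.32 -0.11 0.01 0 0 56")

```text
t: 0.82
position: [0.4542, 0.2585, 0.2374]
tool_rot: [[-0.183, 0.983, 0.002], [0.983, 0.183, -0.0], [-0.0, 0.002, -1.0]]
force: [0.4, 1.4, -0.5]
gripper_width: -0.0001
```

```bash
python3 - <<'E'
from h import *
go(dock(0,.285,.20),-11.7)
E
```

```text
shift [-0.1379  0.1038  0.0376] rot [ 0.1115 -0.0005 22.2615] t 0.8167 F [ 0.3818  1.416  -0.4986] pos [0.4542 0.2585 0.2374]
```

Request:
send_rows(motion="-1 -0.03 0.022 0.008 0 0 6; -1 -0.06 0.045 0.015 0 0 12; -1 -0.09 0.068 0.022 0 0 18; -1 -0.12 0.09 0.03 0 0 22.3; -1 -0.138 0.104 0.04 0 0 22.3; -1 -0.138 0.104 0.07 0 0 22.3; -1 -0.138 0.104 0.1 0 0 22.3; -1 -0.138 0.104 0.1 0 0 22.3")

```text
t: 1.48
position: [0.5793, 0.1413, 0.1317]
tool_rot: [[0.204, 0.979, -0.009], [0.979, -0.204, -0.0], [-0.002, -0.008, -1.0]]
force: [-0.8, -0.1, -1.1]
gripper_width: -0.0001
```

```bash
python3 - <<'E'
from h import *
go(dock(0,.285,.06),-11.7)
for n in ["scene","wrist"]:
    cv2.imwrite(f"pics/{n}1.png",imaging.snapshot(n))
E
```

```text
shift [0.0013 0.0027 0.0717] rot [-0.4802  0.1249 -0.095 ] t 1.4833 F [-0.7673 -0.062  -1.0937] pos [0.5793 0.1413 0.1317]
```

View pics/scene1.png

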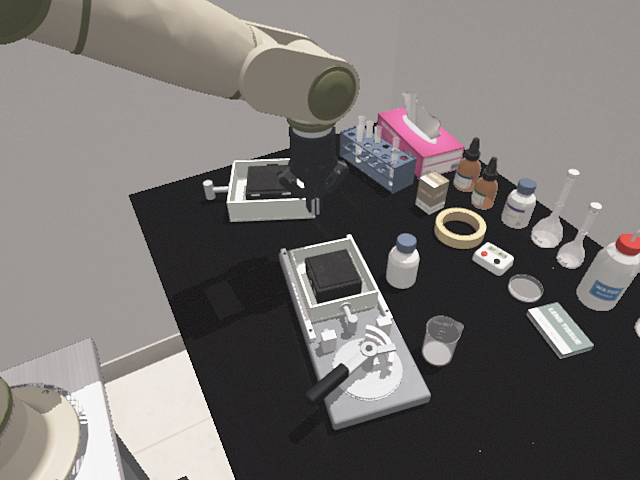

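View pics/wrist1.png

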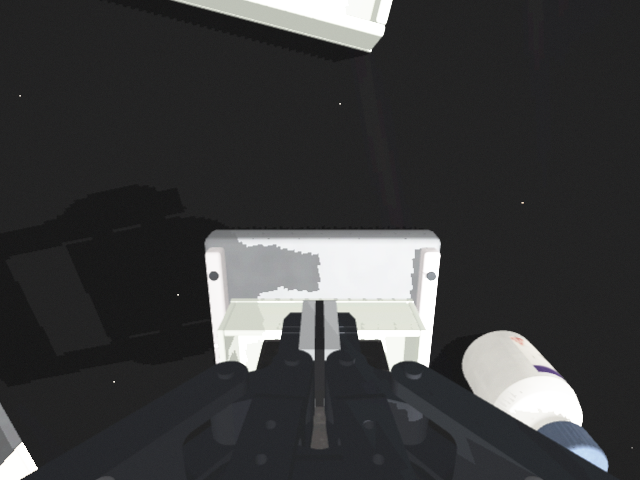

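```bash
python3 - <<'E'
from h import *
for p in [(232,299),(418,299)]: print(plane("wrist",p,.07))
for p in [(232,330),(418,330)]: print('lower?',plane("wrist",p,.07))
for p in [(207,240),(439,240)]: print('deck end',plane("wrist",p,.03))
print(dock(0,.2485,.07),dock(0,.285,.07),dock(0,.29,0))
print(proj("wrist",[dock(0,.29,.03),monitor.state()["position"]+[0,0,-.014]]))
E
```

```text
[0.5297 0.1346 0.07  ]
[0.6312 0.1135 0.07  ]
lower? [0.5243 0.1156 0.07  ]
lower? [0.6288 0.0939 0.07  ]
deck end [0.5117 0.1603 0.03  ]
deck end [0.6565 0.1302 0.03  ]
[0.5742 0.1062 0.07  ] [0.5816 0.142  0.07  ] [0.5826 0.1469 0.    ]
[[320.2662 238.117 ]
 [321.283  319.446 ]]
```

Request:
send_rows(motion="-1 0.001 0.003 0.03 -0.4 0 0; -1 0.001 0.003 0.06 -0.4 0 0; -1 0.001 0.003 0.072 -0.4 0 0; -1 0.001 0.003 0.072 -0.4 0 0")

```text
t: 1.92
position: [0.5843, 0.1426, 0.0649]
tool_rot: [[0.203, 0.979, 0.005], [0.979, -0.203, -0.002], [-0.001, 0.005, -1.0]]
force: [0.4, -0.5, 0.9]
gripper_width: 0.0
```

```bash
python3 - <<'E'
from h import *
go(dock(0,.2485+.012,.06),-11.7)
E
```

```text
shift [-0.0256 -0.0025  0.0049] rot [ 0.2838  0.0336 -0.0097] t 1.9167 F [ 0.4268 -0.487   0.8813] pos [0.5843 0.1426 0.0649]
```

Request:
send_rows(motion="-1 -0.01 -0.002 0.005 0 0 0; -1 -0.02 -0.002 0.005 0 0 0; -1 -0.026 -0.002 0.005 0 0 0; -1 -0.032 -0.002 0.005 0 0 0; -1 -0.038 -0.002 0.005 0 0 0; -1 -0.044 -0.002 0.005 0 0 0; -1 -0.05 -0.002 0.005 0 0 0; -1 -0.05 -0.002 0.005 0 0 0")

```text
t: 2.58
position: [0.572, 0.0928, 0.0601]
tool_rot: [[0.204, 0.979, 0.005], [0.979, -0.204, -0.002], [-0.001, 0.005, -1.0]]
force: [0.2, 1.0, -1.1]
gripper_width: 0.0002
```

```bash
python3 - <<'E'
from h import *
go(dock(0,.06+.14+.010+.012,.06),-11.7)
for n in ["scene","side"]: cv2.imwrite(f"pics/{n}2.png",imaging.snapshot(n))
a=cv2.imread("pics/scene2.png");b=cv2.imread("pics/side2.png")
cv2.imwrite("pics/sc2.png",cv2.resize(a[225:425,260:440],None,fx=3,fy=3,interpolation=cv2.INTER_CUBIC))
cv2.imwrite("pics/si2.png",cv2.resize(b[230:400,140:370],None,fx=3.4,fy=3.4,interpolation=cv2.INTER_CUBIC))
E
```

```text
shift [-0.0129 -0.0006  0.0001] rot [ 0.279   0.0615 -0.0549] t 2.5833 F [ 0.1747  0.9534 -1.1479] pos [0.572  0.0928 0.0601]
```

View pics/sc2.png

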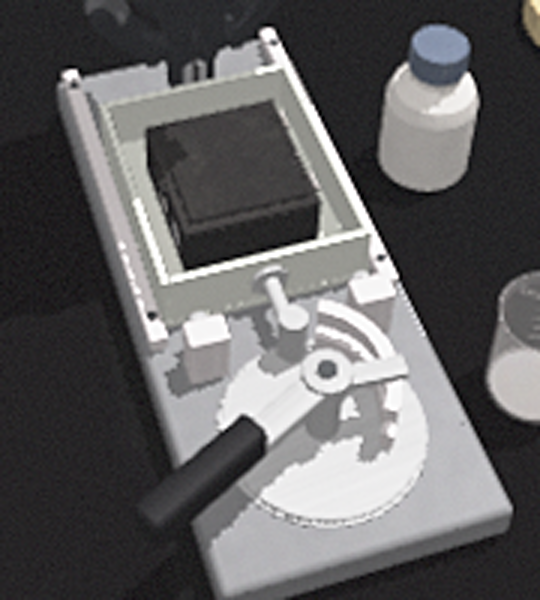

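View pics/si2.png

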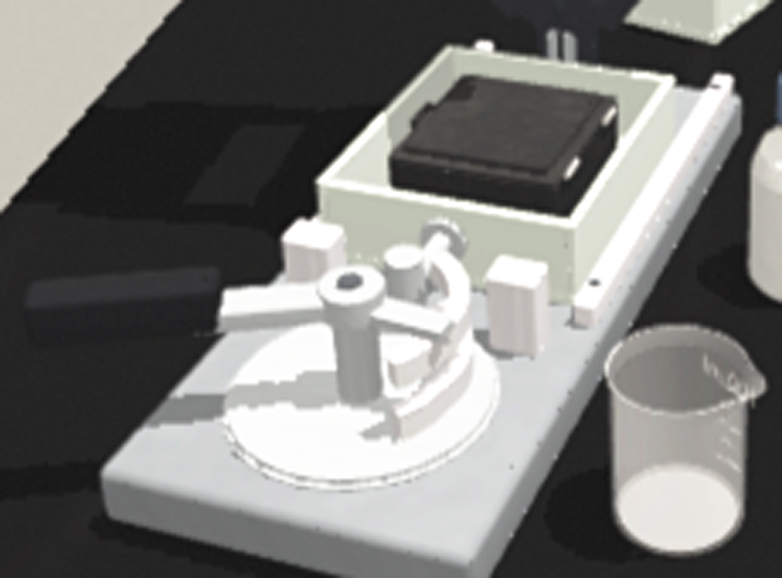

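```bash
python3 - <<'E'
from h import *
sc=lambda x,y:(260+x/3,225+y/3); si=lambda x,y:(140+x/3.4,230+y/3.4)
X=tri(sc(294,317),si(405,258));print(X,(X-hub)@ey,(X-hub)@ex,"front y",(X-hub)@ey+.038-.06)
E
```

```text
[ 0.5331 -0.0931  0.0657] 0.045004251505719704 0.00017347514609646034 front y 0.023004251505719706
```

Request:
send_rows(motion="-1 -0.003 0 0 0 0 0; -1 -0.006 0 0 0 0 0; -1 -0.008 0 0 0 0 0; -1 -0.01 0 0 0 0 0; -1 -0.01 0 0 0 0 0")

```text
t: 3.1
position: [0.57, 0.0835, 0.0599]
tool_rot: [[0.203, 0.979, 0.004], [0.979, -0.203, -0.002], [-0.001, 0.005, -1.0]]
force: [-0.2, 0.2, -0.4]
gripper_width: 0.0004
```

Request:
send_rows(motion="-1 -0.001 0 0 0 0 0; -1 -0.002 0 0 0 0 0; -1 -0.003 0 0 0 0 0; -1 -0.003 0 0 0 0 0")

```text
t: 3.43
position: [0.5693, 0.0804, 0.0599]
tool_rot: [[0.203, 0.979, 0.004], [0.979, -0.203, -0.002], [-0.001, 0.004, -1.0]]
force: [-0.8, 0.3, 0.1]
gripper_width: -0.0002
```

Request:
send_rows(motion="-1 -0.001 0 0 0 0 0; -1 -0.002 0 0 0 0 0; -1 -0.002 0 0 0 0 0")

```text
t: 3.68
position: [0.5689, 0.0788, 0.0599]
tool_rot: [[0.204, 0.979, 0.004], [0.979, -0.204, -0.001], [-0.0, 0.005, -1.0]]
force: [0.2, 4.6, -0.2]
gripper_width: -0.0
```

Request:
send_rows(motion="-1 -0.001 0 0 0 0 0; -1 -0.002 0 0 0 0 0; -1 -0.003 0 0 0 0 0; -1 -0.003 0 0 0 0 0; -1 -0.003 0 0 0 0 0")

```text
t: 4.1
position: [0.5684, 0.0768, 0.0599]
tool_rot: [[0.204, 0.979, 0.005], [0.979, -0.204, 0.0], [0.001, 0.005, -1.0]]
force: [1.0, 6.9, -0.2]
gripper_width: 0.0001
```

```bash
python3 - <<'E'
from h import *
go(dock(0,.222,.06),-11.7)
for n in ["scene","side"]: cv2.imwrite(f"pics/{n}3.png",imaging.snapshot(n))
a=cv2.imread("pics/scene3.png");b=cv2.imread("pics/side3.png")
cv2.imwrite("pics/sc3.png",cv2.resize(a[225:425,260:440],None,fx=3,fy=3,interpolation=cv2.INTER_CUBIC))
cv2.imwrite("pics/si3.png",cv2.resize(b[230:400,140:370],None,fx=3.4,fy=3.4,interpolation=cv2.INTER_CUBIC))
E
```

```text
shift [ 0.0035 -0.0003 -0.0001] rot [ 0.2717 -0.0685 -0.0479] t 4.1 F [ 1.0008  6.916  -0.2005] pos [0.5684 0.0768 0.0599]
```

View pics/sc3.png

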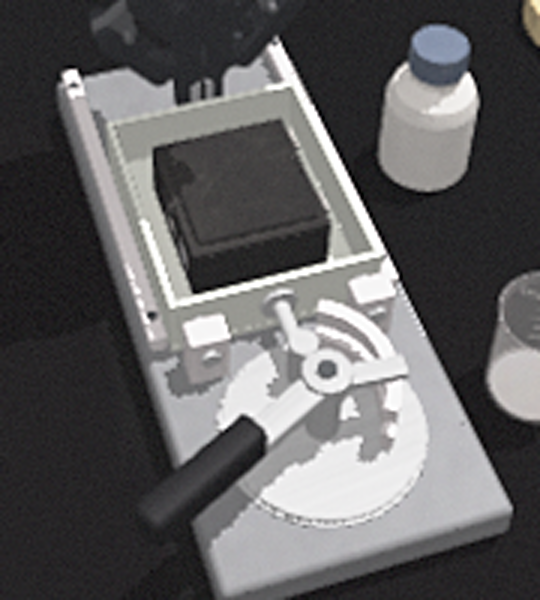

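View pics/si3.png

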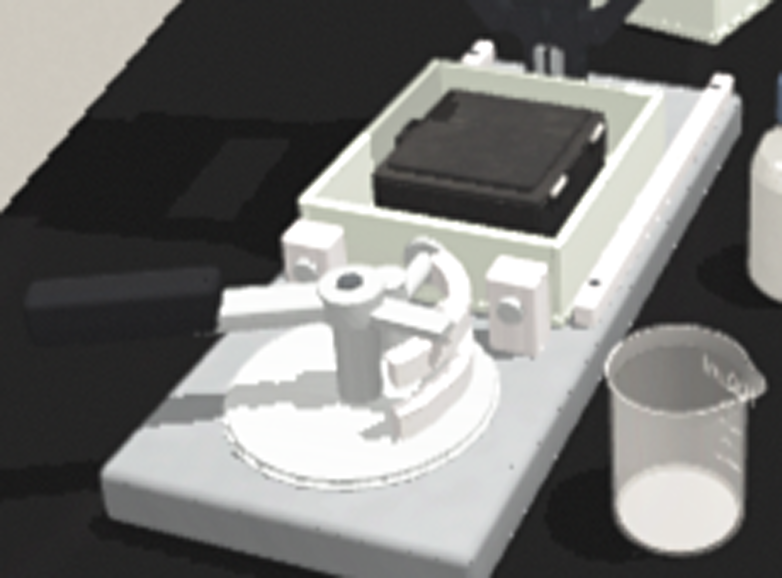

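Request:
send_rows(motion="-1 0.01 0 0 0 0 0; -1 0.02 0 -0.02 0 0 0; -1 0.02 0 -0.06 0 0 0; -1 0.02 0 -0.095 0 0 0; -1 0 -0.01 -0.1 0 0 -5; -1 -0.03 -0.02 -0.1 0 0 -10; -1 -0.06 -0.035 -0.1 0 0 -15; -1 -0.09 -0.05 -0.1 0 0 -20")

```text
t: 4.87
position: [0.4998, -0.0018, 0.1597]
tool_rot: [[-0.149, 0.989, 0.005], [0.989, 0.149, -0.001], [-0.001, 0.005, -1.0]]
force: [1.3, -0.6, 0.4]
gripper_width: -0.0004
```

```bash
python3 - <<'E'
from h import *
go(dock(-.095,-.0026,.15),8.3)
E
```

```text
shift [-0.1069 -0.0864  0.0094] rot [0.2831 0.0751 0.2564] t 4.8667 F [ 1.3307 -0.6241  0.4192] pos [ 0.4998 -0.0018  0.1597]
```

Request:
send_rows(motion="-1 -0.03 -0.024 0 0 0 0; -1 -0.06 -0.048 0 0 0 0; -1 -0.09 -0.072 0 0 0 0; -1 -0.107 -0.086 0 0 0 0; -1 -0.107 -0.086 0.01 0 0 0; -1 -0.107 -0.086 0.01 0 0 0")

```text
t: 5.37
position: [0.4298, -0.121, 0.1485]
tool_rot: [[-0.147, 0.989, 0.003], [0.989, 0.147, -0.0], [-0.0, 0.003, -1.0]]
force: [1.0, 0.6, 0.1]
gripper_width: -0.0001
```

```bash
python3 - <<'E'
from h import *
go(dock(-.095,-.0026,.082),8.3)
for n in ["scene","side"]: cv2.imwrite(f"pics/{n}4.png",imaging.snapshot(n))
cv2.imwrite("pics/wrist4.png",imaging.snapshot("wrist"))
a=cv2.imread("pics/scene4.png");b=cv2.imread("pics/side4.png")
cv2.imwrite("pics/m4.png",np.hstack([cv2.resize(a[225:425,260:440],None,fx=2,fy=2),cv2.resize(b[210:410,130:330],None,fx=2,fy=2)]))
E
```

```text
shift [0.0006 0.0003 0.0665] rot [0.1846 0.0283 0.1255] t 5.3667 F [0.973  0.5821 0.1396] pos [ 0.4298 -0.121   0.1485]
```

View pics/m4.png

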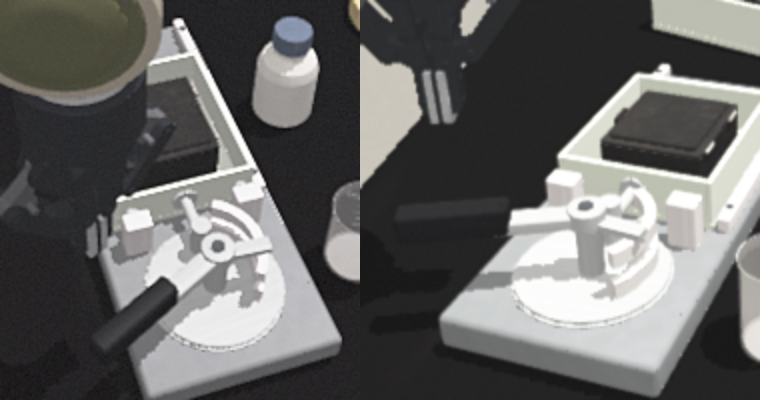

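View pics/wrist4.png

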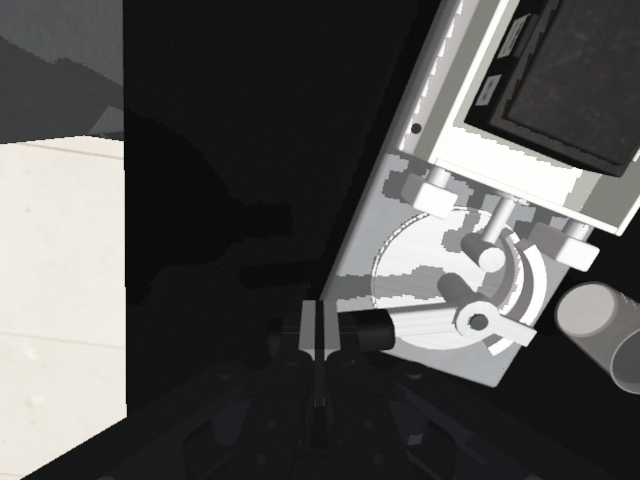

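```bash
python3 - <<'E'
from h import *
h=plane("wrist",(479,322),.095);a=plane("wrist",(392,329),.093);b=plane("wrist",(271,338),.093)
print(h,a,b,np.linalg.norm(a-h),np.linalg.norm(b-h))
for u,v in((h,a),(a,b),(h,b)): print(np.degrees(np.arctan2(*(v-u)[1::-1]))%360)
print([plane("wrist",p,.093) for p in((392,309),(393,348),(272,319))])
E
```

```text
[ 0.5183 -0.1318  0.095 ] [ 0.4739 -0.1439  0.093 ] [ 0.4097 -0.1591  0.093 ] 0.04605232982522927 0.11190242447948692
195.23577065617465
193.2893931487871
194.08964964726513
[array([ 0.4713, -0.132 ,  0.093 ]), array([ 0.4769, -0.1555,  0.093 ]), array([ 0.409 , -0.1474,  0.093 ])]
```

Request:
send_rows(motion="-1 0 0 0.03 0 0 0; -1 0 0 0.055 0 0 0; -1 0 0 0.067 0 0 0; -1 0 0 0.067 0 0 0")

```text
t: 5.85
position: [0.4306, -0.1188, 0.0808]
tool_rot: [[-0.151, 0.989, 0.001], [0.989, 0.151, 0.001], [0.001, 0.001, -1.0]]
force: [-1.2, 0.3, 0.8]
gripper_width: -0.0002
```

```bash
cat >> h.py <<'E'
def arc(joints,r=.09,off=.020,z=.082,H=None,zero=193.0-6):
    "rows following lever; lever world angle=188.3+deg(joint)"
    s=monitor.state();R=s["tool_rot"];c=hub if H is None else H
    for q in joints:
        a=np.radians(188.3)+q
        l=np.array([np.cos(a),np.sin(a),0]);n=np.array([l[1],-l[0],0])
        p=c+r*l+off*n;p[2]=z
        y=-l;zz=np.array([0,0,-1.]);T=np.c_[np.cross(y,zz),y,zz]
        print("q%.2f"%q,(R.T@(p-s["position"])).round(4),Ro.from_matrix(R.T@T).as_rotvec(degrees=True).round(1),p)
    print("t",s["t"],"F",s["force"],"pos",s["position"])
E
python3 - <<'E'
from h import *
arc([0,.05,.1,.15,.2,.25,.3,.35,.4])
E
```

```text
q0.00 [-0.0116 -0.0005 -0.0012] [ 0.1 -0.1  0.4] [ 0.4319 -0.1303  0.082 ]
q0.05 [-0.0161 -0.0014 -0.0013] [ 0.1 -0.1 -2.5] [ 0.4316 -0.1349  0.082 ]
q0.10 [-0.0206 -0.0021 -0.0013] [ 0.1 -0.1 -5.3] [ 0.4316 -0.1395  0.082 ]
q0.15 [-0.0252 -0.0026 -0.0013] [ 0.1 -0.1 -8.2] [ 0.4319 -0.1441  0.082 ]
q0.20 [-0.0298 -0.0028 -0.0013] [  0.1  -0.1 -11.1] [ 0.4323 -0.1487  0.082 ]
q0.25 [-0.0344 -0.0028 -0.0013] [  0.1  -0.1 -13.9] [ 0.433  -0.1533  0.082 ]
q0.30 [-0.039  -0.0026 -0.0013] [  0.1  -0.1 -16.8] [ 0.434  -0.1578  0.082 ]
q0.35 [-0.0436 -0.0021 -0.0013] [  0.1  -0.1 -19.7] [ 0.4351 -0.1622  0.082 ]
q0.40 [-0.0482 -0.0015 -0.0013] [  0.1  -0.1 -22.5] [ 0.4365 -0.1666  0.082 ]
t 5.85 F [-1.2387  0.3025  0.758 ] pos [ 0.4306 -0.1188  0.0808]
```

Request:
send_rows(motion="-1 -0.01 0 0 0 0 0; -1 -0.016 -0.001 0 0 0 -2.5; -1 -0.021 -0.002 0 0 0 -5; -1 -0.025 -0.003 0 0 0 -8; -1 -0.03 -0.003 0 0 0 -11; -1 -0.034 -0.003 0 0 0 -14; -1 -0.039 -0.003 0 0 0 -17; -1 -0.044 -0.002 0 0 0 -20")

```text
t: 6.52
position: [0.436, -0.1634, 0.0821]
tool_rot: [[-0.483, 0.876, 0.003], [0.876, 0.483, 0.0], [-0.001, 0.002, -1.0]]
force: [-0.7, 0.9, -0.6]
gripper_width: -0.0
```

```bash
python3 - <<'E'
from h import *
arc([.3,.35,.4,.45,.5,.55,.6,.65,.7])
cv2.imwrite("pics/wrist5.png",imaging.snapshot("wrist"));cv2.imwrite("pics/side5.png",imaging.snapshot("side")[190:410,100:370])
E
```

```text
q0.30 [0.0059 0.001  0.0001] [0.1 0.1 3.4] [ 0.434  -0.1578  0.082 ]
q0.35 [ 0.0015 -0.0002  0.0001] [0.1 0.1 0.5] [ 0.4351 -0.1622  0.082 ]
q0.40 [-0.003  -0.0011  0.0001] [ 0.1  0.1 -2.3] [ 0.4365 -0.1666  0.082 ]
q0.45 [-0.0076 -0.0018  0.0001] [ 0.1  0.1 -5.2] [ 0.4381 -0.171   0.082 ]
q0.50 [-0.0122 -0.0023  0.0001] [ 0.1  0.1 -8.1] [ 0.4399 -0.1752  0.082 ]
q0.55 [-0.0168 -0.0025  0.0001] [  0.1   0.1 -10.9] [ 0.4419 -0.1794  0.082 ]
q0.60 [-0.0214 -0.0026  0.0001] [  0.1   0.1 -13.8] [ 0.4441 -0.1834  0.082 ]
q0.65 [-0.026  -0.0023  0.0001] [  0.1   0.1 -16.7] [ 0.4465 -0.1873  0.082 ]
q0.70 [-0.0306 -0.0019  0.0001] [  0.1   0.1 -19.5] [ 0.4491 -0.1911  0.082 ]
t 6.5167 F [-0.704   0.931  -0.5879] pos [ 0.436  -0.1634  0.0821]
```

View pics/wrist5.png

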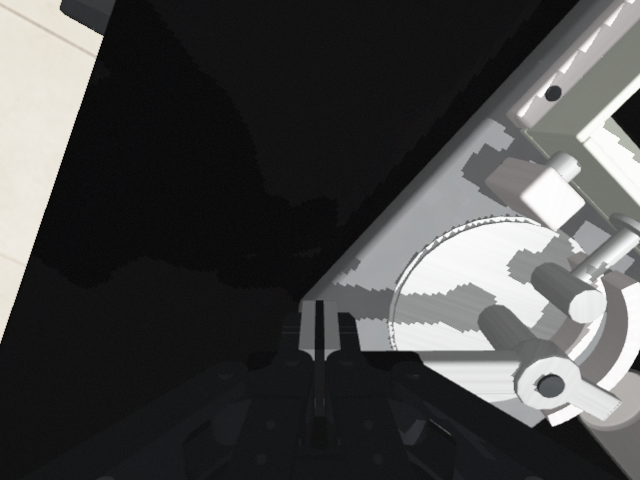

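View pics/side5.png

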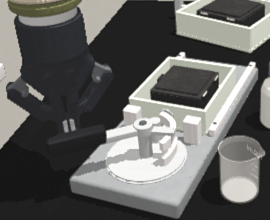

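Request:
send_rows(motion="-1 -0.003 -0.001 0 0 0 -2; -1 -0.008 -0.002 0 0 0 -5; -1 -0.012 -0.002 0 0 0 -8; -1 -0.017 -0.003 0 0 0 -11; -1 -0.021 -0.003 0 0 0 -14; -1 -0.026 -0.002 0 0 0 -17; -1 -0.031 -0.002 0 0 0 -20")

```text
t: 7.2
position: [0.4499, -0.1921, 0.0829]
tool_rot: [[-0.752, 0.659, 0.004], [0.659, 0.752, -0.001], [-0.003, 0.002, -1.0]]
force: [-0.3, 1.3, -0.6]
gripper_width: -0.0002
```

```bash
python3 - <<'E'
from h import *
arc([.7,.75,.8,.85,.9,.95,1,1.05])
cv2.imwrite("pics/wrist6.png",imaging.snapshot("wrist"));cv2.imwrite("pics/side6.png",cv2.resize(imaging.snapshot("side")[210:400,120:370],None,fx=3,fy=3))
E
```

```text
q0.70 [0.0012 0.0002 0.0008] [0.1 0.2 0.4] [ 0.4491 -0.1911  0.082 ]
q0.75 [-0.0033 -0.0007  0.0009] [ 0.1  0.2 -2.5] [ 0.4519 -0.1948  0.082 ]
q0.80 [-0.0079 -0.0014  0.0009] [ 0.1  0.2 -5.4] [ 0.4549 -0.1983  0.082 ]
q0.85 [-0.0124 -0.0018  0.0009] [ 0.1  0.2 -8.2] [ 0.458  -0.2017  0.082 ]
q0.90 [-0.017  -0.0021  0.0009] [  0.1   0.2 -11.1] [ 0.4613 -0.2049  0.082 ]
q0.95 [-0.0217 -0.0021  0.0009] [  0.1   0.2 -14. ] [ 0.4648 -0.2079  0.082 ]
q1.00 [-0.0263 -0.0018  0.0009] [  0.1   0.2 -16.8] [ 0.4684 -0.2108  0.082 ]
q1.05 [-0.0308 -0.0014  0.001 ] [  0.1   0.2 -19.7] [ 0.4722 -0.2135  0.082 ]
t 7.2 F [-0.2605  1.2967 -0.5681] pos [ 0.4499 -0.1921  0.0829]
```

View pics/side6.png

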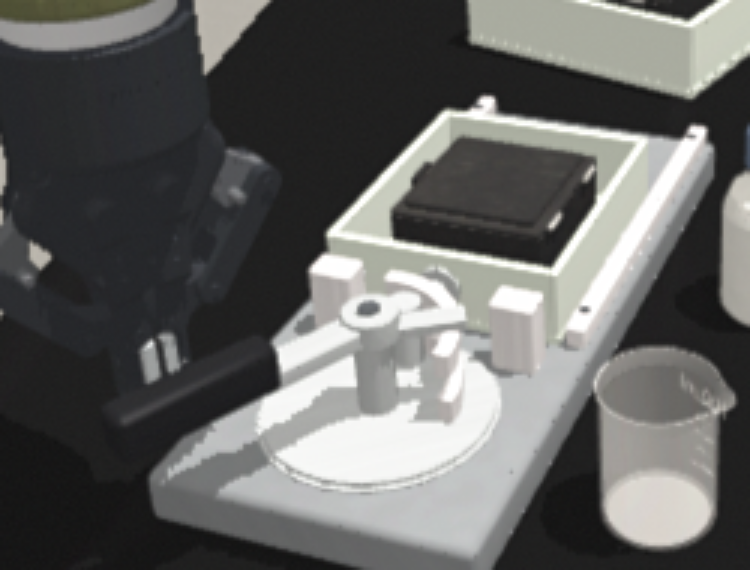

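The rim has captured the stud, so I'll keep following the arc.

Request:
send_rows(motion="-1 -0.003 -0.001 0 0 0 -2.5; -1 -0.008 -0.001 0 0 0 -5; -1 -0.012 -0.002 0.001 0 0 -8; -1 -0.017 -0.002 0.001 0 0 -11; -1 -0.022 -0.002 0.001 0 0 -14; -1 -0.026 -0.002 0.001 0 0 -17; -1 -0.031 -0.001 0.001 0 0 -20")

```text
t: 7.88
position: [0.4722, -0.2135, 0.0823]
tool_rot: [[-0.931, 0.364, 0.003], [0.364, 0.931, -0.001], [-0.003, 0.0, -1.0]]
force: [-4.1, -1.8, 0.2]
gripper_width: -0.0002
```

```bash
python3 - <<'E'
from h import *
arc([1.05,1.1,1.15,1.2,1.25,1.3,1.35,1.4])
E
```

```text
q1.05 [0.0001 0.     0.0003] [0.  0.2 0.2] [ 0.4722 -0.2135  0.082 ]
q1.10 [-0.0044 -0.0009  0.0003] [ 0.   0.2 -2.7] [ 0.476 -0.216  0.082]
q1.15 [-0.009  -0.0015  0.0003] [ 0.   0.2 -5.5] [ 0.48   -0.2182  0.082 ]
q1.20 [-0.0136 -0.002   0.0003] [-0.   0.2 -8.4] [ 0.4841 -0.2203  0.082 ]
q1.25 [-0.0182 -0.0022  0.0003] [ -0.    0.2 -11.3] [ 0.4884 -0.2222  0.082 ]
q1.30 [-0.0228 -0.0022  0.0003] [ -0.    0.2 -14.1] [ 0.4927 -0.2239  0.082 ]
q1.35 [-0.0274 -0.0019  0.0004] [ -0.    0.2 -17. ] [ 0.497  -0.2253  0.082 ]
q1.40 [-0.032  -0.0015  0.0004] [ -0.    0.2 -19.9] [ 0.5015 -0.2266  0.082 ]
t 7.8833 F [-4.1135 -1.8252  0.2075] pos [ 0.4722 -0.2135  0.0823]
```

Request:
send_rows(motion="-1 -0.004 -0.001 0 0 0 -2.5; -1 -0.009 -0.001 0 0 0 -5.5; -1 -0.014 -0.002 0 0 0 -8.5; -1 -0.018 -0.002 0 0 0 -11; -1 -0.023 -0.002 0 0 0 -14; -1 -0.028 -0.002 0 0 0 -17; -1 -0.032 -0.001 0 0 0 -20")

```text
t: 8.47
position: [0.5007, -0.2262, 0.0824]
tool_rot: [[-1.0, 0.023, 0.0], [0.023, 1.0, -0.001], [-0.0, -0.001, -1.0]]
force: [-8.6, -5.5, -1.1]
gripper_width: 0.0002
```

```bash
python3 - <<'E'
from h import *
arc([1.4,1.45,1.5,1.55,1.6,1.65,1.7,1.75])
cv2.imwrite("pics/side7.png",cv2.resize(imaging.snapshot("side")[210:400,120:370],None,fx=3,fy=3))
E
```

```text
q1.40 [-0.0008 -0.0004  0.0004] [-0.1  0.   0.1] [ 0.5015 -0.2266  0.082 ]
q1.45 [-0.0053 -0.0012  0.0004] [-0.1  0.  -2.7] [ 0.506  -0.2276  0.082 ]
q1.50 [-0.0099 -0.0019  0.0004] [-0.1 -0.  -5.6] [ 0.5105 -0.2283  0.082 ]
q1.55 [-0.0145 -0.0024  0.0004] [-0.1 -0.  -8.5] [ 0.5151 -0.2289  0.082 ]
q1.60 [-0.0191 -0.0026  0.0004] [ -0.1  -0.  -11.3] [ 0.5197 -0.2292  0.082 ]
q1.65 [-0.0237 -0.0026  0.0004] [ -0.1  -0.  -14.2] [ 0.5243 -0.2293  0.082 ]
q1.70 [-0.0283 -0.0023  0.0004] [ -0.1  -0.  -17. ] [ 0.5289 -0.2292  0.082 ]
q1.75 [-0.0329 -0.0018  0.0004] [ -0.1  -0.  -19.9] [ 0.5335 -0.2288  0.082 ]
t 8.4667 F [-8.6151 -5.4681 -1.1408] pos [ 0.5007 -0.2262  0.0824]
```

View pics/side7.png

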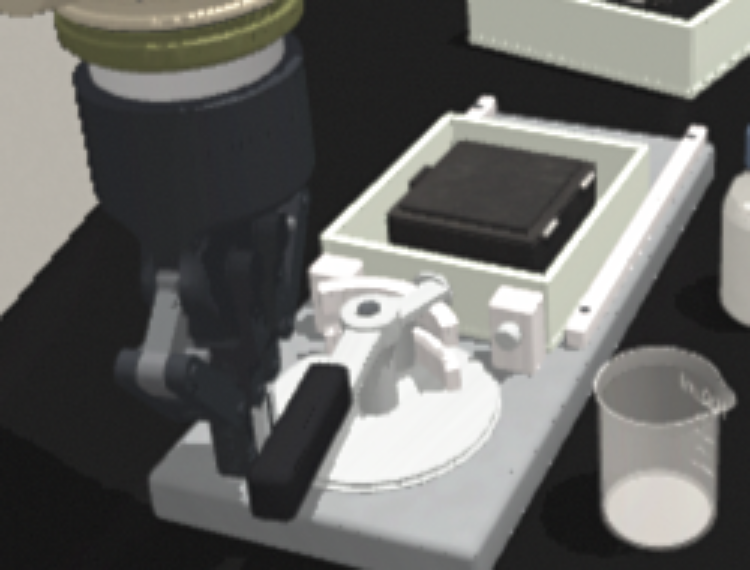

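Request:
send_rows(motion="-1 -0.005 -0.001 0 0 0 -2.5; -1 -0.01 -0.002 0 0 0 -5.5; -1 -0.015 -0.002 0 0 0 -8.5; -1 -0.019 -0.002 0 0 0 -11; -1 -0.024 -0.002 0 0 0 -14; -1 -0.028 -0.002 0 0 0 -17; -1 -0.033 -0.002 0 0 0 -20")

```text
t: 9.1
position: [0.5324, -0.2291, 0.0824]
tool_rot: [[-0.946, -0.323, -0.004], [-0.323, 0.946, -0.001], [0.004, 0.001, -1.0]]
force: [-15.0, -1.0, 4.0]
gripper_width: 0.0001
```

```bash
python3 - <<'E'
from h import *
arc([1.75,1.8,1.85,1.9,1.95,2.0,2.05]);print(monitor.state()["joint_pos"])
cv2.imwrite("pics/side8.png",cv2.resize(imaging.snapshot("side")[210:400,120:370],None,fx=3,fy=3))
E
```

```text
q1.75 [-0.0011 -0.0001  0.0004] [ 0.  -0.3  0.3] [ 0.5335 -0.2288  0.082 ]
q1.80 [-0.0056 -0.001   0.0004] [ 0.  -0.3 -2.6] [ 0.5381 -0.2282  0.082 ]
q1.85 [-0.0102 -0.0017  0.0003] [ 0.1 -0.3 -5.5] [ 0.5426 -0.2274  0.082 ]
q1.90 [-0.0148 -0.0021  0.0003] [ 0.1 -0.3 -8.3] [ 0.5471 -0.2263  0.082 ]
q1.95 [-0.0194 -0.0023  0.0003] [  0.1  -0.2 -11.2] [ 0.5515 -0.225   0.082 ]
q2.00 [-0.024  -0.0023  0.0003] [  0.1  -0.2 -14.1] [ 0.5559 -0.2235  0.082 ]
q2.05 [-0.0286 -0.0021  0.0003] [  0.1  -0.2 -16.9] [ 0.5602 -0.2218  0.082 ]
t 9.1 F [-15.04    -0.9581   3.9661] pos [ 0.5324 -0.2291  0.0824]
[-0.607   0.6029  1.512  -0.0037  1.0298 -2.5047]
```

View pics/side8.png

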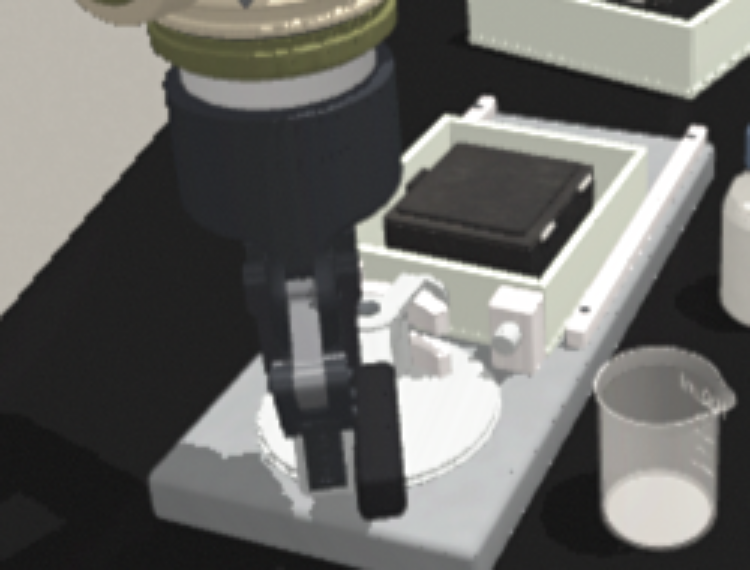

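Request:
send_rows(motion="-1 -0.004 -0.001 0 0 0 -2; -1 -0.007 -0.001 0 0 0 -4; -1 -0.01 -0.002 0 0 0 -6; -1 -0.013 -0.002 0 0 0 -8; -1 -0.015 -0.002 0 0 0 -8")

```text
t: 9.57
position: [0.5454, -0.2268, 0.0825]
tool_rot: [[-0.891, -0.454, -0.011], [-0.454, 0.891, -0.001], [0.01, 0.004, -1.0]]
force: [-13.9, -5.5, 3.0]
gripper_width: 0.0001
```

```bash
python3 - <<'E'
from h import *
arc([1.9,1.95,2.0,2.05]);print(monitor.state()["joint_pos"])
E
```

```text
q1.90 [-0.0017 -0.0003  0.0005] [ 0.2 -0.6 -0.2] [ 0.5471 -0.2263  0.082 ]
q1.95 [-0.0062 -0.0012  0.0005] [ 0.2 -0.6 -3.1] [ 0.5515 -0.225   0.082 ]
q2.00 [-0.0108 -0.0018  0.0004] [ 0.2 -0.6 -5.9] [ 0.5559 -0.2235  0.082 ]
q2.05 [-0.0154 -0.0022  0.0004] [ 0.3 -0.6 -8.8] [ 0.5602 -0.2218  0.082 ]
t 9.5667 F [-13.9244  -5.4503   3.0266] pos [ 0.5454 -0.2268  0.0825]
[-0.5893  0.626   1.4704 -0.008   1.0533 -2.627 ]
```

Request:
send_rows(motion="-1 -0.002 0 0 0 0 -1; -1 -0.004 -0.001 0 0 0 -2; -1 -0.006 -0.001 0 0 0 -3; -1 -0.006 -0.001 0 0 0 -3")

```text
t: 9.9
position: [0.5505, -0.2254, 0.0826]
tool_rot: [[-0.867, -0.498, -0.012], [-0.498, 0.867, -0.002], [0.012, 0.004, -1.0]]
force: [-3.2, -3.0, -1.3]
gripper_width: -0.0001
```

Request:
send_rows(motion="-1 -0.002 0 0 0 0 -1; -1 -0.004 -0.001 0 0 0 -2; -1 -0.006 -0.001 0 0 0 -3; -1 -0.006 -0.001 0 0 0 -3")

```text
t: 10.23
position: [0.5525, -0.2252, 0.0827]
tool_rot: [[-0.841, -0.541, -0.022], [-0.541, 0.841, -0.004], [0.021, 0.008, -1.0]]
force: [-24.5, -12.1, 5.9]
gripper_width: 0.0
```

```bash
python3 - <<'E'
from h import *
arc([1.95,2.0,2.05]);print(monitor.state()["joint_pos"])
cv2.imwrite("pics/scene9.png",cv2.resize(imaging.snapshot("scene")[225:425,260:460],None,fx=3,fy=3))
cv2.imwrite("pics/wrist9.png",imaging.snapshot("wrist"))
E
```

```text
q1.95 [0.0008 0.0007 0.0007] [ 0.5 -1.2  2.7] [ 0.5515 -0.225   0.082 ]
q2.00 [-0.0037 -0.0004  0.0006] [ 0.5 -1.2 -0.1] [ 0.5559 -0.2235  0.082 ]
q2.05 [-0.0082 -0.0013  0.0005] [ 0.5 -1.2 -3. ] [ 0.5602 -0.2218  0.082 ]
t 10.2333 F [-24.4785 -12.0858   5.9059] pos [ 0.5525 -0.2252  0.0827]
[-0.5766  0.6416  1.4419 -0.0181  1.0745 -2.7105]
```

View pics/wrist9.png

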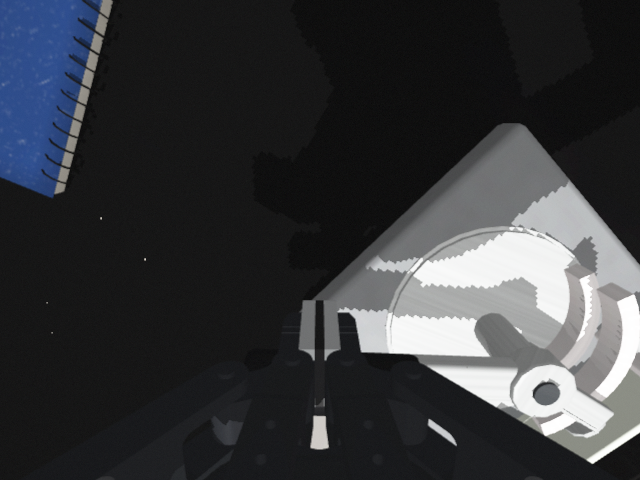

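The force jumped to 27 N at q≈1.95, which is the end stop. I'll back off, rise clear and check.

Request:
send_rows(motion="-1 0.01 0 0 0 0 0; -1 0.025 0 0 0 0 0; -1 0.03 0 -0.03 0 0 0; -1 0.03 0 -0.07 0 0 0; -1 0.06 0 -0.1 0 0 0; -1 0.1 0 -0.12 0 0 0; -1 0.13 0 -0.12 0 0 0; -1 0.13 0 -0.12 0 0 0")

```text
t: 11.0
position: [0.4517, -0.2879, 0.207]
tool_rot: [[-0.854, -0.52, -0.03], [-0.52, 0.854, -0.017], [0.034, 0.001, -0.999]]
force: [-0.2, 0.3, -1.0]
gripper_width: -0.0001
```

```bash
python3 - <<'E'
from h import *
s=monitor.state();print(s["t"],s["position"],s["force"])
a=imaging.snapshot("scene");b=imaging.snapshot("side");cv2.imwrite("pics/scene10.png",a);cv2.imwrite("pics/side10.png",b)
cv2.imwrite("pics/sc10.png",cv2.resize(a[225:425,260:440],None,fx=3,fy=3,interpolation=cv2.INTER_CUBIC))
cv2.imwrite("pics/si10.png",cv2.resize(b[230:400,140:370],None,fx=3.4,fy=3.4,interpolation=cv2.INTER_CUBIC))
E
```

```text
11.0 [ 0.4517 -0.2879  0.207 ] [-0.2231  0.2703 -0.9597]
```

View pics/sc10.png

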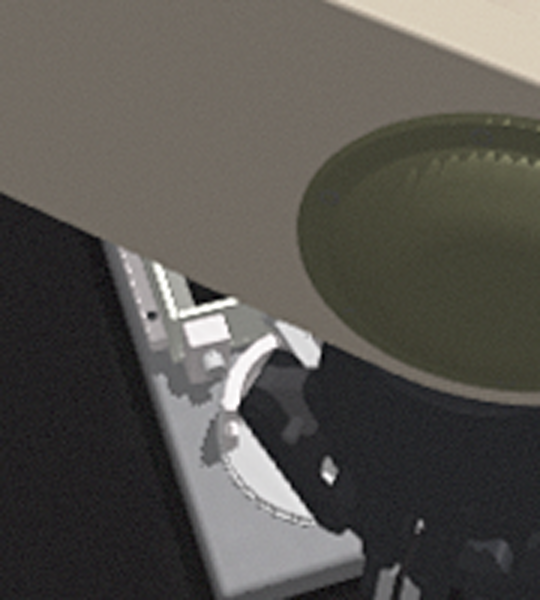

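View pics/si10.png

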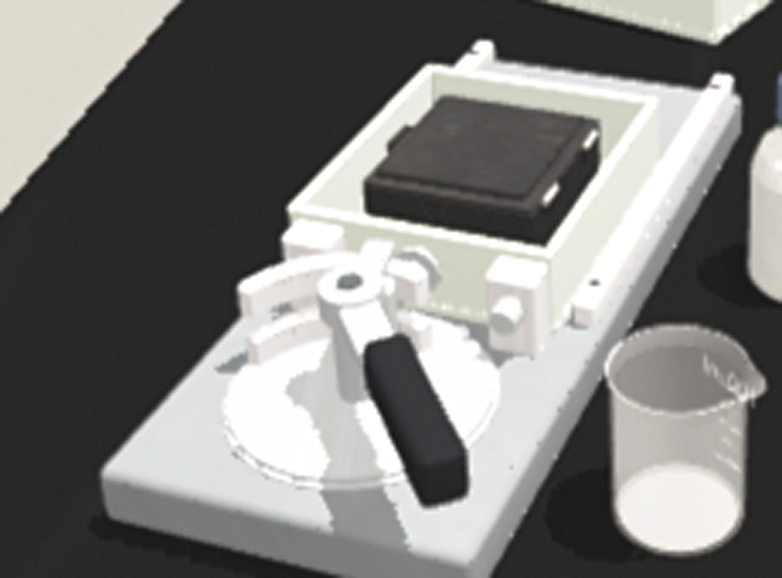

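```bash
python3 - <<'E'
from h import *
si=lambda x,y:(140+x/3.4,230+y/3.4)
for a,b,n in[((290,212),(300,204),"FL vs pushed"),((550,253),(562,240),"FR vs pushed"),((290,212),(347,157),"FL vs start")]:
    print(n,(plane("side",si(*a),.07)-plane("side",si(*b),.07))@ey)
F=plane("side",si(290,212),.07);print("FL y rel stop",(F-hub)@ey-.06)
h=plane("side",si(351,282),.0829);e=plane("side",si(440,476),.093);n=plane("side",si(386,346),.093)
for u,v in((h,e),(n,e)):print("lever world",np.degrees(np.arctan2(*(v-u)[1::-1]))%360,np.linalg.norm(v-u))
E
```

```text
FL vs pushed -0.006996728637489625
FR vs pushed -0.010417441647020026
FL vs start -0.04884346910815959
FL y rel stop -0.003138519630691901
lever world 297.872676562845 0.1310594430446085
lever world 297.65002604205336 0.07236525452302553
```

```bash
python3 - <<'E'
from workcell import order,monitor
print(monitor.state()["joint_velocities"].round(3) if hasattr(monitor.state()["joint_velocities"],"round") else 0)
order.job_done()
E
```

```text
[ 0.026  0.028 -0.011  0.004 -0.    -0.008]
the job is handed in; nothing more can be done
```

I pushed the tray until its stud was inside the open cam and against the plungers. I then turned the lever counter-clockwise to its end stop, backed the arm clear and handed the job in at about 11 s. The hand-in gave no verdict.

- **Push:** the force on the tool rose to about 5 N when the tray met the plungers, then to 7 N as I pushed 2 mm further.
- **Cam:** the force stayed near 15 N late in the draw, then dropped to about 4 N. It jumped to 27 N at the end of travel, well below the 120 N wrist limit. From the side picture the lever stands at about 298° in the world frame, which puts the cam near 1.91 rad.
- **Tray:** the side picture shows it moved another 7–10 mm after the push. Its front-left corner reads about 3 mm past the stop plane. That cannot be real, since the blocks stop the tray, and it is about the size of my measuring error. I take the tray as tight on the blocks, but the picture cannot prove it to within 2 mm.
- **Bottle and beaker:** the arm kept away from both. The beaker stands unchanged in the last side picture, and the part of the bottle in view does too. I did not measure either one again.
- **Not confirmed:** the arm hid part of the last scene picture, so I made the final check from the side camera alone.

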